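# Lock off the mitre saw's isolator with its pin

## Robot

A 6-joint arm with a two-finger parallel gripper is mounted at the origin on the work surface. World frame = base frame: x ahead of the robot, y to its left, z up, the work surface at z = 0. Lengths are in m, angles in degrees, forces in N, time in s.
With the tool pointing down it reaches from about 0.325 to 0.925 m from the base axis. Payload 3.1 kg.
Tool frame: the origin (TCP) lies at the very end of the fingers, on their centre line; the grasp point (between the pads) lies 19 mm behind it; z points along the fingers, y is the line along which they close (so a half turn about z gives the same grasp; the last joint's range is limited). The gripper opens to 85 mm and grips with 20 to 120 N. Pads are 22 mm wide; open, the fingers measure 114 mm over their backs; the gripper's body (76 mm by 85 mm) begins 54 mm behind the grasp point. The pads swing forward as they close: fully open they stand 13 mm farther back than shut.
Start: joints at [62.785, 12.427, 92.441, -0, 75.132, -6.429], TCP at [0.222, 0.584, 0.231] pointing down, gripper open.
Joint ranges: [-157.48, 157.48], [-44.54, 120.13], [17.64, 146.25], [-64.5, 244.5], [7.68, 150.69], [-147.95, 147.95]. Speed limits (degrees/s): [159.86, 159.86, 180, 180, 180, 180].

## Interface

Orientations are given as a 3x3 rotation matrix whose columns are the frame's x, y, z axes.
In Python, from rig import * gives the robot as it stands. The module is installed in compiled form; this text tells all that it offers.
- The arm moves only by the tool step_arm, never from a script. Its argument "targets" is a list of rows, each a list of 7 numbers: the turn, a rotation vector about the tool's x, y, z normalised to -1 to 1, where 1 is 0.5 rad, then the shift along the tool's x, y, z normalised to -1 to 1, where 1 is 0.2 m, then the opening, from 0 (shut) to 1 (fully open). In form: [[wx, wy, wz, dx, dy, dz, claw], ...]. A call has 1 to 5 rows; each row is the pose to reach, as a shift and turn from the pose commanded when the call began, along the tool's axes at that moment; what a row does not reach only later rows make up. A row lasts 1/10 s, in which the tool goes at most 50 mm and 8.59 degrees, less where a joint would pass 70% of its speed; a pose out of reach is approached as far as the arm can. A call with a number of a shift or a turn outside -1 to 1 is refused whole. A call with a gripper value outside its range is refused whole. The fingers move at their own pace and stop on an object; "force" is the grip in N (left out, the last holds). Time passes only in rows, so rows that repeat a pose let the fingers close. It gives the time, the measured TCP pose, the force, the opening and the grip force at its end, in the units of the state.
- read_state(): the state, without advancing time (a new reading comes with each control period).
- grab_frame(name): name is "scene" or "top" or "wrist"; returns a dict with "img" (480x640x3 uint8, blue, green, red), "fx", "fy", "cx", "cy" (pixels), "R" (3x3) and "t" (3): a world point X has camera coordinates R X + t. Camera axes: x right, y down, z forward; pixel columns grow to the right and rows downward; lengths in m; the calibration is good to about 2 mm. A picture is of the moment at which its call begins. There is no depth.
- hand_in(): hands the job in; it is judged then, once.
Trained networks look in the newest picture that a camera, given by its name, has taken for a name from the list of things; names that differ only in an ending like _2 or _b are one class to them, and where a whole thing is asked for, a point or a joint stands for the part that bears it (a point fixed in the world has none). Each returns a list of dicts, best first, with "confidence" (0 to 1); they miss things now and then, are a little off and sometimes report something else, mostly with a low value. They report only what shows in the picture. A call takes as long as a camera call. They do not tell look-alikes from the thing itself.
- trace(camera, thing): "pixels" (480x640 bool, what is visible of it) and "pixel" ([column, row] in pixels, amid what is visible of it).
- tip_of(camera, thing): "pixel" ([column, row] in pixels: a listed point, or the origin of a listed thing).
The state is a dict: "time_s": time; "joint_pos": joint angles; "joint_velocities": joint speeds; "joint_torque": joint torques, N m; "tool_pos": TCP position; "tcp_rot": TCP orientation; "force": force on the tool from outside, world axes, zero at the start; "wrist_torque": the same for the moment, N m; "width": opening from 0.0 (shut) to 1.0 (fully open); "finger_force": force on a finger pad.
Only numpy, scipy, OpenCV 4.12 (cv2) and the standard library are available. Lean on these libraries where they do the work, as an engineer would, in place of code of your own. Each camera call takes 0.05 s, during which the arm holds its last target. There are 200 camera calls.

## Task

Lock off the mitre saw for a blade change: turn the black bar handle on the sloping switch box all the way to its off stop (clockwise as you face the box), then take the steel T-headed pin out of the wooden rack and push it fully home, down to its collar, through the hole in the steel bracket beside the handle. Let go of the pin and leave everything else where it is.

Things in the scene. Friction and masses are not known exactly. Their poses are not given: they have to be found in the camera images.
- panel: Grey switch box, fixed; flat face 250 x 280 mm sloping at 35 degrees, higher away from the robot. Origin: centre of the face, on its surface, 130 mm above the bench. x runs up the slope, y along the face to the left, z stands out of the face (35 degrees from vertical, leaning towards the robot). Handle and bracket are worked along this z.
- handle (a joint): Handle's turn about panel z, through panel x 0, y -55 mm. 0 = off (firm stop), 1.2 = on (stop); grows counterclockwise facing the box; starts at 0.8 to 1.2. About 0.25 N m of friction, stays where left. The bar lies at (joint - 0.611) rad counterclockwise from panel x: 35 degrees right of up-slope at off, 35 left at on.
- handle_grip (a point): Point on the handle's axis, 43 mm above the face. The handle is a black bar 100 x 18 mm centred on it, its sides 26 to 54 mm above the face: grip it across here and turn, or push an end. Below it turns a steel guard sector (12 to 20 mm above the face, out to 86 mm) that blocks the space under the bracket's hole except at off.
- eye_nominal (a point): Nominal mouth of the bracket's hole: panel x 0, y 25, z 56 mm. The bracket is bolted on through slots and really sits up to 8 mm either way along panel y from here, new each time (exact in x, z): find the hole by feel or eye. Hole 14 mm, along panel z, 1.5 mm chamfer, through a flat flange 44 (x) x 36 (y) x 20 mm thick; 36 mm free below it; leg on the +y side, not above it.
- pin: Loose steel lock pin, about 0.16 kg, upright in any one of the rack's holes. Shank 12 mm diameter, 50 mm long, foot tapered to 7 mm over 4 mm; collar 22 mm across, 6 mm high; flat T-head 50 (its x) x 16 (its y) x 32 mm, 56 to 88 mm above the foot. Origin: centre of the foot's end; z points to the head. Grip the head across its 16 mm.
- pin_collar (a point): Underside of the pin's collar, on its axis, 50 mm from the foot; it lies on the flange's upper face when the pin is home.
- rack: Fixed wooden rack block 70 mm x 200 mm (its y) x 45 mm high on the bench, origin at the centre of its underside. Three square holes 15 mm wide, at y -70, 0 and +70 mm, 25 mm deep: a pin's foot stands 20 mm above the bench.
- bar: Bystander in the rack: plain headless steel rod 12 mm diameter, 120 mm long, origin at its foot.
- awl: Bystander in the rack: tool with 12 mm steel shank and a pear-shaped wooden handle up to 34 mm across, 104 mm long in all, origin at its foot.
- mallet: Bystander: hammer lying on the bench behind the rack, about 260 mm long.
- glue: Bystander: white bottle 60 mm across, 170 mm tall, standing to the left; origin under its base.
- offcut: Bystander: wood offcut 110 x 50 x 35 mm lying in front; origin under its centre.
- tape: Bystander: roll 90 mm across, 25 mm high, lying behind, between rack and box; origin under its centre.
- tin: Bystander: closed metal tin 76 mm across, 100 mm tall, standing to the left front; origin under its base.
Not all that is in view belongs to the job. Several things have the shape of the pin; the one meant has the colours described above.

How it is judged:
By the outcome, as a careful person would: the job done as asked, in the order asked, and still so for the second after the job is handed in, with the robot touching nothing.
It also fails if it takes over 72 s, if anything falls off the work surface, if the arm or the gripper's body presses on something with over 40 N, if the wrist force passes 120 N, or if a joint passes its speed limit or range.

## Working session

There is one attempt and no reset: what is moved stays moved. The work goes in short steps, Python scripts to look and compute and a tool call to move; the robot and the scene stay as the last step left them, time stands still between calls to the robot, and variables do not carry over. Pictures are saved under pics/ and viewed, at most 10 in all, crops included, and the job is handed in when it is done.

Besides the shell and the picture viewer there is one more tool, called after "Emit:" as name(argument=value, ...) on one line, values as JSON. step_arm: Moves the arm, as the interface text tells. Its arguments: {"type":"object","properties":{"targets":{"type":"array","items":{"type":"array","items":{"type":"number"}}},"force":{"type":"number"}},"required":["targets"]}

```bash
mkdir -p pics; cat > h.py <<'E'
from rig import *
import numpy as np, cv2
def ray(f,p):
    d=np.array([(p[0]-f['cx'])/f['fx'],(p[1]-f['cy'])/f['fy'],1]);R=np.array(f['R']);t=np.array(f['t'])
    return -R.T@t, R.T@d
def onz(f,p,z):
    o,d=ray(f,p); return o+d*(z-o[2])/d[2]
def proj(f,X):
    c=np.array(f['R'])@np.array(X)+np.array(f['t']); return np.array([f['fx']*c[0]/c[2]+f['cx'],f['fy']*c[1]/c[2]+f['cy']])
def tri(obs):
    A=np.zeros((3,3));b=np.zeros(3)
    for f,p in obs:
        o,d=ray(f,p);d=d/np.linalg.norm(d);M=np.eye(3)-np.outer(d,d);A+=M;b+=M@o
    X=np.linalg.solve(A,b); return X
E
python3 - <<'E'
from h import *
np.set_printoptions(precision=4,suppress=True)
F={}
for n in('scene','top'):
    f=grab_frame(n);F[n]=f;cv2.imwrite(f'pics/{n}1.png',f['img'])
    print(n,-np.array(f['R']).T@f['t'])
    for th in('panel','handle_grip','eye_nominal','pin','pin_collar','rack','bar','awl'):
        print(th,[(np.round(r['pixel'],1).tolist(),round(r['confidence'],2)) for r in tip_of(n,th)[:4]])
E
```

```text
scene [ 1.458  -0.0116  0.9493]
panel [([155.8, 272.8], 0.65), ([357.4, 264.5], 0.59)]
handle_grip [([326.7, 247.3], 0.96)]
eye_nominal [([132.5, 357.4], 0.59)]
pin [([213.8, 276.7], 0.84), ([216.7, 236.8], 0.77)]
pin_collar [([214.7, 222.0], 0.88), ([212.4, 262.6], 0.68), ([358.2, 264.5], 0.67)]
rack [([180.8, 280.8], 0.93)]
bar [([181.4, 279.0], 0.51)]
awl [([152.8, 272.2], 0.6)]
top [0.445  0.0218 1.2484]
panel [([283.9, 198.3], 0.8), ([365.3, 276.4], 0.6), ([404.8, 238.0], 0.21)]
handle_grip [([310.9, 206.0], 0.63)]
eye_nominal [([272.7, 208.4], 0.8), ([378.8, 169.7], 0.63)]
pin [([403.8, 237.5], 0.57), ([404.7, 295.0], 0.46)]
pin_collar [([412.5, 236.2], 0.75), ([410.3, 294.2], 0.53), ([181.6, 324.3], 0.19)]
rack [([435.1, 243.4], 0.81)]
bar [([433.7, 242.2], 0.45)]
awl [([462.8, 246.0], 0.57)]
```

View pics/scene1.png

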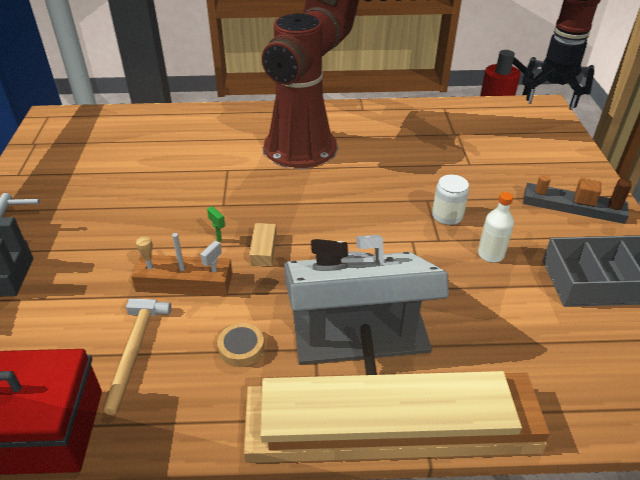

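View pics/top1.png

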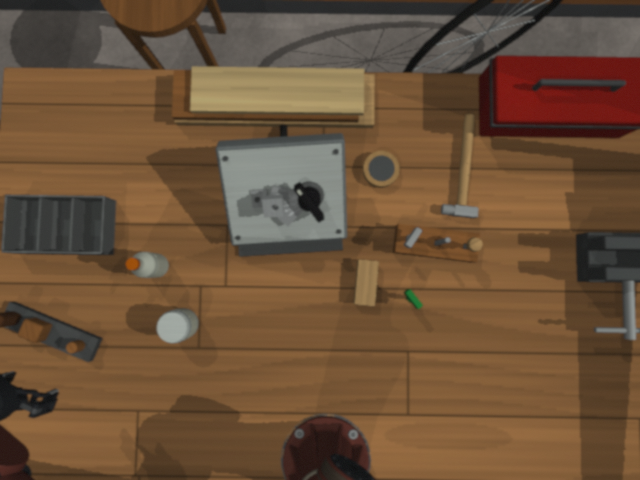

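The scene view (from behind) shows the rack at (182,275), the handle at (327,250) and the bracket at (370,243). There are two pin-shaped things:
- Grey steel pin in the rack's end hole: scene (211,255), top (413,238).
- Green look-alike on the bench: scene (217,222), top (413,298).

The grey one fits, being steel and in the rack. I'll confirm it in one enlarged crop.

```bash
python3 - <<'E'
from h import *
s=cv2.imread('pics/scene1.png');t=cv2.imread('pics/top1.png')
def c(im,x,y,w,h,k): return cv2.resize(im[y:y+h,x:x+w],(w*k,h*k),interpolation=cv2.INTER_CUBIC)
a=np.hstack([c(t,210,130,144,132,3)[:, :432],cv2.resize(c(t,390,220,92,99,4),(368,396))])
b=np.hstack([c(s,280,225,170,68,2),c(s,125,200,115,100,2)]) if 0 else None
b1=c(s,280,228,172,80,2); b1=cv2.copyMakeBorder(b1,0,204-160,0,0,cv2.BORDER_CONSTANT)
b2=c(s,130,200,110,102,2); 
b=np.hstack([b1,b2]); b=cv2.copyMakeBorder(b,0,0,0,800-b.shape[1],cv2.BORDER_CONSTANT)
cv2.imwrite('pics/crop1.png',np.vstack([a,b]))
E
```

```text
(no output)
```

View pics/crop1.png

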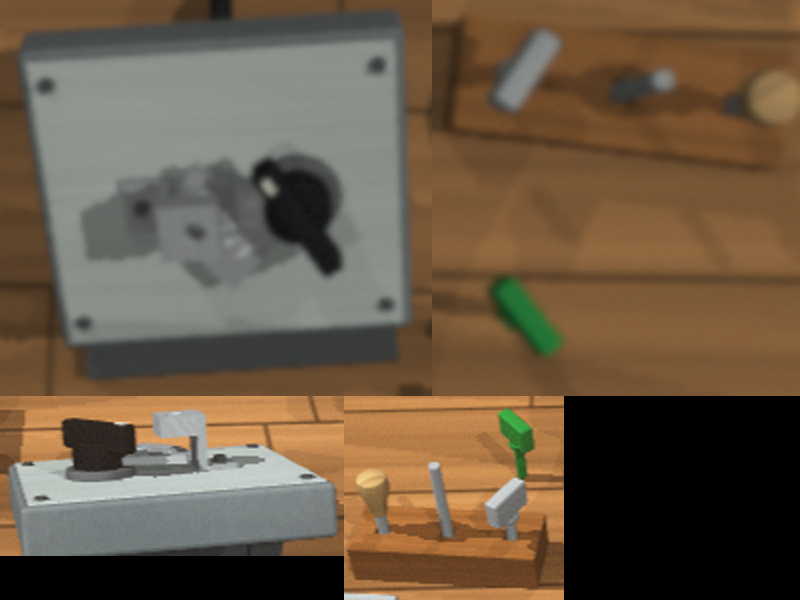

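The crop confirms it: the grey steel T-pin stands in the rack at top (413,237.5), next to the rod and the awl, and the green one is a decoy on the bench. The bracket hole shows at top (275,207). Next I fit the poses.

```bash
cat >> h.py <<'E'
a35=np.radians(35)
def panelR(yaw):
    c,s=np.cos(yaw),np.sin(yaw); Rz=np.array([[c,-s,0],[s,c,0],[0,0,1]])
    return Rz@np.array([[np.cos(a35),0,-np.sin(a35)],[0,1,0],[np.sin(a35),0,np.cos(a35)]])
E
python3 - <<'E'
from h import *
from scipy.optimize import least_squares
np.set_printoptions(precision=4,suppress=True)
ft=grab_frame('top');fs=grab_frame('scene')
q=lambda x,y:(210+x/3,130+y/3)
# (sx,sy) signs
T={(1,1):q(45,86),(1,-1):q(376,66),(-1,-1):q(386,305),(-1,1):q(83,323)}
S={(1,1):(433,268.5),(1,-1):(301,279),(-1,-1):(294,262),(-1,1):(406.5,253)}
S={(1,1):(433,268.5),(1,-1):(301,279),(-1,-1):(294,262),(-1,1):(406.5,253)}
C={(1,1):q(24,58),(1,-1):q(402,40),(-1,-1):q(410,322),(-1,1):q(72,345)}
def res(v,full=False):
    x,y,yaw,ix,iy=v;R=panelR(yaw);o=np.array([x,y,.13]);r=[]
    for D,f in((T,ft),(S,fs)):
        for (sx,sy),p in D.items(): r.append(proj(f,o+R@[sx*ix,sy*iy,0])-p)
    for (sx,sy),p in C.items(): r.append(proj(ft,o+R@[sx*.125,sy*.14,0])-p)
    return np.concatenate(r)
s=least_squares(res,[.6,.05,0,.11,.12],loss='soft_l1')
print(s.x,np.degrees(s.x[2]));print(res(s.x).reshape(-1,2))
x,y,yaw=s.x[:3];R=panelR(yaw);o=np.array([x,y,.13])
def pl(f,p,h):
    c,d=ray(f,p);c=R.T@(c-o);d=R.T@d;return c+d*(h-c[2])/d[2]
print('hole',pl(ft,q(196,232),.056))
for e in((0,-.055,.043),): print('grip proj',proj(ft,o+R@e),proj(fs,o+R@e))
a,b=pl(ft,q(262,165),.054),pl(ft,q(333,270),.05);print('bar ends',a,b, 'angle',np.degrees(np.arctan2(a[1]-b[1],a[0]-b[0])))
print('pin top',onz(ft,(413.3,237.5),.108), 'ends',onz(ft,(390+(545-432)/4,220+38/4),.108),onz(ft,(390+(505-432)/4,220+100/4),.108))
print('rack hole mid/bar tops', onz(ft,(390+(663-432)/4,220+80/4),.14))
print('tri pin head', tri([(ft,(413.3,237.5)),(fs,(130+(509-344)/2,200+(488-396)/2))]))
for th in('rack','pin'):
    r=trace('top',th)
    for k in r[:2]:
        m=k['pixels'].astype(np.uint8);print(th,k['confidence'],k['pixel'],cv2.minAreaRect(cv2.findNonZero(m)))
E
```

```text
[0.6224 0.1026 0.0763 0.0999 0.1199] 4.369510452270833
[[ 0.0108  0.0227]
 [-0.0251 -0.157 ]
 [-0.484  -0.2141]
 [-0.2988  0.0793]
 [-0.3513 -0.094 ]
 [-0.8681  0.1634]
 [-0.3122 -0.1225]
 [-0.7178  0.0203]
 [-4.0701 -1.069 ]
 [ 0.2588 -3.1524]
 [ 0.1986  2.6495]
 [-3.5909  2.2574]]
hole [0.0028 0.0176 0.056 ]
grip proj [308.6607 203.7188] [328.4754 245.2593]
bar ends [ 0.0516 -0.0338  0.054 ] [-0.0388 -0.08    0.05  ] angle 27.069059120557064
pin top [ 0.5352 -0.1947  0.108 ] ends [ 0.5539 -0.2062  0.108 ] [ 0.5178 -0.1831  0.108 ]
rack hole mid/bar tops [ 0.5281 -0.2656  0.14  ]
tri pin head [ 0.535  -0.1924  0.1103]
rack 0.9 [432.2, 247.2] ((436.269287109375, 242.84617614746094), (85.33589172363281, 29.892370223999023), 7.125016689300537)
pin 0.75 [410.6, 294.6] ((412.25006103515625, 297.7500305175781), (22.62741470336914, 10.60660171508789), 45.0)
pin 0.52 [408.5, 234.6] ((411.9551086425781, 236.971923828125), (9.433980941772461, 22.6839542388916), 32.0053825378418)
```

```bash
cat >> h.py <<'E'
from scipy.spatial.transform import Rotation as Ro
np.set_printoptions(precision=4,suppress=True)
PR=panelR(.0763);PO=np.array([.6224,.1026,.13])
def P(x,y,z): return PO+PR@np.array([x,y,z])
def ptool(ang):  # tool pointing into the panel, tool x at ang (deg) ccw from panel x
    a=np.radians(ang);x=PR@[np.cos(a),np.sin(a),0];z=-PR[:,2];return np.column_stack([x,np.cross(z,x),z])
def down(ang):
    a=np.radians(ang);x=np.array([np.cos(a),np.sin(a),0]);z=np.array([0,0,-1.]);return np.column_stack([x,np.cross(z,x),z])
def plan(wps,start=None):
    s=read_state();p,R=(np.array(s['tool_pos']),np.array(s['tcp_rot'])) if start is None else start
    for q,Q in wps:
        rv=Ro.from_matrix(R.T@Q).as_rotvec();d=R.T@(q-p)
        n=int(max(np.ceil(np.abs(d).max()/.2-1e-6),np.ceil(np.linalg.norm(d)/.25-1e-6),np.ceil(np.linalg.norm(rv)/.72-1e-6),np.ceil(np.abs(rv).max()/.5-1e-6),1))
        p0,R0=p,R
        for i in range(1,n+1):
            qi=p0+(q-p0)*i/n;Qi=R0@Ro.from_rotvec(rv*i/n).as_matrix()
            v=np.round(np.r_[Ro.from_matrix(R.T@Qi).as_rotvec()/.5,R.T@(qi-p)/.2],3)
            rows=max(np.linalg.norm(v[:3])*.5/.1499,np.linalg.norm(v[3:])*.2/.05)
            print(v.tolist(),'rows',round(rows,1))
            p=p+R@(v[3:]*.2);R=R@Ro.from_rotvec(v[:3]*.5).as_matrix()
    return p,R
E
python3 - <<'E'
from h import *
s=read_state();print(s['joint_pos'],s['tool_pos'],s['force'],s['width']);print(np.array(s['tcp_rot']))
for A in (27,207,-153):
  print('A',A); plan([((.35,.4,.33),np.array(s['tcp_rot'])),(P(0,-.055,.13),ptool(A)),(P(0,-.055,.028),ptool(A))])
print(P(0,-.055,.13),P(0,-.055,.028))
E
```

```text
[62.7856 12.4266 92.4415 -0.0039 75.1312 -6.428 ] [0.2218 0.5843 0.2313] [-0.3602  0.6625  0.2214] 0.9975772585123931
[[-0.9349  0.3549  0.0001]
 [ 0.3549  0.9349 -0.    ]
 [-0.0001  0.     -1.    ]]
A 27
[0.0, 0.0, 0.0, -0.926, -0.634, -0.493] rows 4.9
[-0.302, -0.005, 0.859, -0.316, -0.263, 0.093] rows 3.0
[-0.301, -0.005, 0.859, -0.399, -0.119, 0.066] rows 3.0
[-0.302, -0.005, 0.859, -0.415, 0.05, 0.06] rows 3.0
[-0.301, -0.005, 0.86, -0.358, 0.207, 0.082] rows 3.0
[-0.301, -0.005, 0.859, -0.241, 0.323, 0.123] rows 3.0
[-0.0, 0.0, -0.0, -0.0, 0.0, 0.51] rows 2.0
A 207
[0.0, 0.0, 0.0, -0.926, -0.634, -0.493] rows 4.9
[0.01, -0.632, -0.881, -0.79, -0.657, 0.234] rows 4.2
[0.01, -0.631, -0.881, -0.331, -0.909, 0.419] rows 4.2
[0.0, -0.0, -0.0, -0.0, -0.0, 0.51] rows 2.0
A -153
[0.0, 0.0, 0.0, -0.926, -0.634, -0.493] rows 4.9
[0.01, -0.632, -0.881, -0.79, -0.657, 0.234] rows 4.2
[0.01, -0.631, -0.881, -0.331, -0.909, 0.419] rows 4.2
[0.0, -0.0, -0.0, -0.0, -0.0, 0.51] rows 2.0
[0.5522 0.0421 0.2365] [0.6106 0.0465 0.1529]
```

Emit:
step_arm(targets=[[0,0,0,-0.926,-0.634,-0.493,0.5],[0,0,0,-0.926,-0.634,-0.493,0.5],[0,0,0,-0.926,-0.634,-0.493,0.5],[0,0,0,-0.926,-0.634,-0.493,0.5],[0,0,0,-0.926,-0.634,-0.493,0.5]], force=60)

```text
time_s: 1.6
tool_pos: [0.3509, 0.3984, 0.3312]
tcp_rot: [[-0.935, 0.355, 0.001], [0.355, 0.935, 0.001], [-0.001, 0.001, -1.0]]
force: [0.5, -0.8, 0.1]
width: 0.499
finger_force: 0.0
```

Emit:
step_arm(targets=[[0.01,-0.632,-0.881,-0.79,-0.657,0.234,0.5],[0.01,-0.632,-0.881,-0.79,-0.657,0.234,0.5],[0.01,-0.632,-0.881,-0.79,-0.657,0.234,0.5],[0.01,-0.632,-0.881,-0.79,-0.657,0.234,0.5],[0.01,-0.632,-0.881,-0.79,-0.657,0.234,0.5]])

```text
time_s: 2.1
tool_pos: [0.45, 0.2173, 0.2807]
tcp_rot: [[-0.951, -0.067, 0.302], [-0.087, 0.995, -0.052], [-0.297, -0.076, -0.952]]
force: [-0.2, 0.3, -0.8]
width: 0.499
finger_force: 0.0
```

Emit:
step_arm(targets=[[0.01,-0.631,-0.881,-0.331,-0.909,0.419,0.5],[0.01,-0.631,-0.881,-0.331,-0.909,0.419,0.5],[0.01,-0.631,-0.881,-0.331,-0.909,0.419,0.5],[0.01,-0.631,-0.881,-0.331,-0.909,0.419,0.5],[0.01,-0.631,-0.881,-0.331,-0.909,0.419,0.5]])

```text
time_s: 2.6
tool_pos: [0.5462, 0.0549, 0.2393]
tcp_rot: [[-0.699, -0.436, 0.567], [-0.502, 0.864, 0.046], [-0.509, -0.253, -0.823]]
force: [0.6, 0.7, -0.3]
width: 0.499
finger_force: 0.0
```

```bash
python3 - <<'E'
from h import *
f=grab_frame('wrist');im=f['img'].copy()
s=read_state();print(s['joint_pos'],s['tool_pos'])
for e in((0,-.055,.054),(0,.0176,.056),(0,.025,.056),(-.1,-.12,0),(-.1,.12,0),(.1,-.12,0)):
    p=proj(f,P(*e));print(e,p)
    cv2.drawMarker(im,tuple(int(v) for v in p),(0,0,255),0,12,1) 
cv2.imwrite('pics/w1.png',im)
for n in('handle_grip','eye_nominal'): print(n,[(r['pixel'],r['confidence']) for r in tip_of('wrist',n)[:3]])
plan([(P(0,-.055,.13),ptool(207)),(P(0,-.055,.028),ptool(207))])
E
```

```text
[  -5.0154  -17.5841  126.5609    8.4818   37.051  -131.1499] [0.5473 0.0494 0.2376]
(0, -0.055, 0.054) [299.5933 242.7752]
(0, 0.0176, 0.056) [414.9649 298.7786]
(0, 0.025, 0.056) [426.2664 304.1559]
(-0.1, -0.12, 0) [278.7499  27.5396]
(-0.1, 0.12, 0) [604.5979 203.8561]
(0.1, -0.12, 0) [159.2678 303.2616]
handle_grip [([299.4, 236.9], 0.75), ([138.8, 89.1], 0.29)]
eye_nominal [([420.4, 303.6], 0.96)]
[0.008, -0.02, -0.03, 0.01, -0.059, 0.023] rows 0.3
[-0.0, 0.0, -0.0, 0.0, 0.0, 0.51] rows 2.0
```

View pics/w1.png

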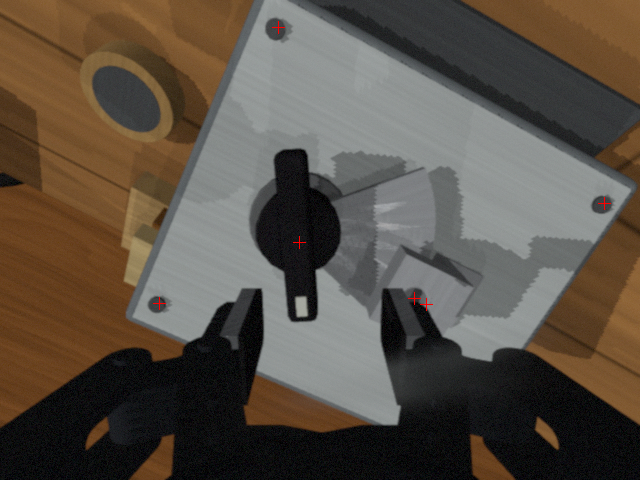

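The picture shows the screw markers on their screws, so the panel fit is good. The bar runs from (291,152) to (303,319) and the hole is near (415,297), partly behind a finger. I'll check the bar angle and then go down.

```bash
python3 - <<'E'
from h import *
f=grab_frame('wrist')
def pl(p,h):
    c,d=ray(f,p);c=PR.T@(c-PO);d=PR.T@d;return (c+d*(h-c[2])/d[2])
a,b=pl((291,152),.054),pl((303,319),.054);print(a,b,np.degrees(np.arctan2((b-a)[1],(b-a)[0])),(a+b)/2)
print('hole',pl((415,297),.056))
A=np.degrees(np.arctan2((b-a)[1],(b-a)[0]))
A = A if A>90 else A+180
print(A);plan([(P(0,-.055,.13),ptool(A)),(P(0,-.055,.028),ptool(A))])
E
```

```text
[-0.0436 -0.0821  0.054 ] [ 0.039  -0.0358  0.054 ] 29.273492822520705 [-0.0023 -0.0589  0.054 ]
hole [-0.0019  0.0147  0.056 ]
209.2734928225207
[0.01, -0.017, -0.105, 0.015, -0.064, 0.025] rows 0.4
[-0.0, -0.0, -0.0, 0.0, 0.0, 0.51] rows 2.0
```

Emit:
step_arm(targets=[[0.01,-0.017,-0.09,0.015,-0.064,0.025,0.5],[0.01,-0.017,-0.09,0.015,-0.064,0.025,0.5]])

```text
time_s: 3.0
tool_pos: [0.5526, 0.0437, 0.2371]
tcp_rot: [[-0.676, -0.463, 0.573], [-0.538, 0.842, 0.045], [-0.503, -0.278, -0.818]]
force: [0.7, -0.6, -0.3]
width: 0.5
finger_force: 0.0
```

Emit:
step_arm(targets=[[0,0,0,0,0,0.15,0.5],[0,0,0,0,0,0.3,0.5],[0,0,0,0,0,0.45,0.5],[0,0,0,0,0,0.5,0.5],[0,0,0,0,0,0.5,0.5]])

```text
time_s: 3.5
tool_pos: [0.6074, 0.0493, 0.156]
tcp_rot: [[-0.678, -0.467, 0.568], [-0.54, 0.84, 0.047], [-0.499, -0.275, -0.822]]
force: [-26.9, -3.1, 21.6]
width: 0.505
finger_force: 16.0
```

Emit:
step_arm(targets=[[0,0,0,0,0,0,0],[0,0,0,0,0,0,0],[0,0,0,0,0,0,0],[0,0,0,0,0,0,0],[0,0,0,0,0,0,0]], force=80)

```text
time_s: 4.0
tool_pos: [0.6108, 0.0483, 0.1611]
tcp_rot: [[-0.672, -0.464, 0.577], [-0.541, 0.84, 0.045], [-0.506, -0.282, -0.815]]
force: [-30.6, -6.7, 32.8]
width: 0.191
finger_force: 99.0
```

```bash
python3 - <<'E'
from h import *
for i in range(2):
    s=read_state();print(PR.T@(np.array(s['tool_pos'])-PO),PR.T@np.array(s['force']),PR.T@s['wrist_torque'],s['width'],s['time_s'],s['joint_pos'])
    f=grab_frame('wrist');
cv2.imwrite('pics/w2.png',f['img'])
E
```

```text
[ 0.0049 -0.0533  0.0345] [-6.6228 -4.2984 44.624 ] [-0.5486  1.4197  0.1911] 0.1908572190116638 4.0 [  -4.6798   -2.037   122.9591   12.7462   24.5796 -138.2513]
[ 0.0049 -0.0533  0.0345] [-6.7124 -4.4329 43.115 ] [-0.564   1.4287  0.1569] 0.1876754279101406 4.05 [  -4.6783   -2.0361  122.9591   12.7452   24.5796 -138.2508]
```

View pics/w2.png

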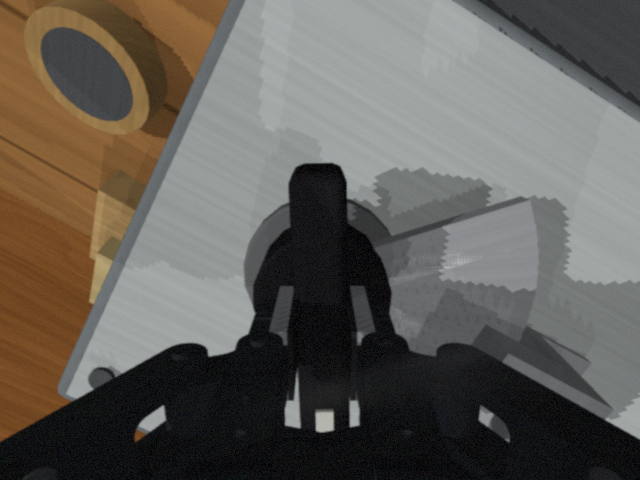

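The fingers' ends are resting on the round hub under the bar, about 44 N on the finger ends, and the bar is held centrally. I'll ease up 8 mm, then turn.

Emit:
step_arm(targets=[[0,0,0,0,0,-0.04,0],[0,0,0,0,0,-0.04,0],[0,0,0,0,0,-0.04,0]])

```text
time_s: 4.4
tool_pos: [0.608, 0.0473, 0.1633]
tcp_rot: [[-0.673, -0.461, 0.579], [-0.539, 0.841, 0.043], [-0.507, -0.284, -0.814]]
force: [19.0, -1.6, -13.8]
width: 0.182
finger_force: 87.8
```

```bash
python3 - <<'E'
from h import *
s=read_state();print(PR.T@(np.array(s['tool_pos'])-PO),PR.T@np.array(s['force']),PR.T@s['wrist_torque'],s['width']);x=PR.T@np.array(s['tcp_rot'])[:,0];print(np.degrees(np.arctan2(x[1],x[0])))
E
```

```text
[ 0.0038 -0.054   0.0379] [  7.5177  -3.0351 -22.1153] [-0.7654 -0.8782  0.197 ] 0.18231811841556284
-150.88934023627553
```

Emit:
step_arm(targets=[[0,0,0.2,0,0,0.01,0],[0,0,0.4,0,0,0.01,0],[0,0,0.6,0,0,0.01,0],[0,0,0.8,0,0,0.01,0],[0,0,0.8,0,0,0.01,0]])

```text
time_s: 4.9
tool_pos: [0.6083, 0.0468, 0.1632]
tcp_rot: [[-0.8, -0.161, 0.578], [-0.168, 0.985, 0.042], [-0.576, -0.063, -0.815]]
force: [-3.0, -7.3, 5.0]
width: 0.186
finger_force: 91.6
```

```bash
cat > st.py <<'E'
from h import *
s=read_state();print(s['time_s'],PR.T@(np.array(s['tool_pos'])-PO),'F',PR.T@np.array(s['force']),'M',PR.T@s['wrist_torque'],s['width']);R=PR.T@np.array(s['tcp_rot']);print('ang',np.degrees(np.arctan2(R[1,0],R[0,0])),'z',R[:,2],np.array(s['joint_pos']))
E
python3 st.py
```

```text
4.9 [ 0.0041 -0.0546  0.0377] F [-0.0096 -7.0795  6.1467] M [-1.5141  0.336  -0.1928] 0.18605539023773962
ang -173.8757086329163 z [ 0.0074 -0.0018 -1.    ] [  -4.8092   -2.6008  123.2418   12.493    24.7871 -114.9992]
```

Emit:
step_arm(targets=[[0,0,0.2,0,0,0,0],[0,0,0.4,0,0,0,0],[0,0,0.6,0,0,0,0],[0,0,0.8,0,0,0,0],[0,0,0.8,0,0,0,0]])

```text
time_s: 5.4
tool_pos: [0.6083, 0.0462, 0.1632]
tcp_rot: [[-0.8, 0.163, 0.578], [0.228, 0.973, 0.042], [-0.555, 0.165, -0.815]]
force: [-2.2, -10.4, 6.7]
width: 0.183
finger_force: 91.7
```

Emit:
step_arm(targets=[[0,0,0.2,0,0,0,0],[0,0,0.4,0,0,0,0],[0,0,0.6,0,0,0,0],[0,0,0.74,0,0,0,0],[0,0,0.74,0,0,0,0]])

```text
time_s: 5.9
tool_pos: [0.6081, 0.0458, 0.1631]
tcp_rot: [[-0.691, 0.435, 0.577], [0.556, 0.83, 0.04], [-0.462, 0.348, -0.816]]
force: [-3.4, -11.1, 5.5]
width: 0.181
finger_force: 94.3
```

```bash
python3 st.py
```

```text
5.9 [ 0.0037 -0.0556  0.0377] F [ -0.2669 -10.8148   6.942 ] M [-1.8826  0.6617  1.6165] 0.1811172418184948
ang 142.6492996188269 z [ 0.0063 -0.0044 -1.    ] [ -4.8377  -2.6027 123.2429  12.145   24.8052 -71.2326]
```

Moment 1.6 N m at a bar angle of about -35 degrees means it is on the off stop. I'll release and back out.

Emit:
step_arm(targets=[[0,0,0,0,0,0,0.4],[0,0,0,0,0,0,0.4],[0,0,0,0,0,0,0.4]])

```text
time_s: 6.2
tool_pos: [0.6057, 0.0482, 0.1597]
tcp_rot: [[-0.691, 0.442, 0.572], [0.565, 0.824, 0.046], [-0.452, 0.355, -0.819]]
force: [0.0, -0.2, 0.1]
width: 0.399
finger_force: 0.0
```

Emit:
step_arm(targets=[[0,0,0,0,0,-0.2,0.4],[0,0,0,0,0,-0.45,0.4],[0,0,0,0,0,-0.65,0.4],[0,0,0,0,0,-0.65,0.4],[0,0,0,0,0,-0.65,0.4]])

```text
time_s: 6.7
tool_pos: [0.5317, 0.0417, 0.2675]
tcp_rot: [[-0.689, 0.441, 0.575], [0.564, 0.824, 0.045], [-0.454, 0.355, -0.817]]
force: [0.7, -0.3, -0.2]
width: 0.401
finger_force: 0.0
```

```bash
python3 st.py; python3 - <<'E'
from h import *
f=grab_frame('wrist');cv2.imwrite('pics/w3.png',f['img'])
for e in((0,.0165,.056),(0,-.055,.054)): print(proj(f,P(*e)))
for n in('handle_grip','eye_nominal'): print(n,[(r['pixel'],r['confidence']) for r in tip_of('wrist',n)[:3]])
plan([((.535,-.1935,.24),down(147.5))])
E
```

```text
6.7 [ 0.001  -0.0538  0.1672] F [ 0.4151 -0.3182 -0.5032] M [-0.0138  0.2804  0.0006] 0.4014945424323544
ang 142.02204174350308 z [ 0.0039  0.0006 -1.    ] [ -6.7651 -22.5438 126.9138   9.7576  41.3393 -68.516 ]
[417.3168 158.4691]
[321.8705 229.5571]
handle_grip [([320.1, 226.5], 0.68)]
eye_nominal [([428.0, 150.8], 0.7)]
[0.371, 0.482, -0.019, -0.313, -0.501, 0.028] rows 2.4
[0.37, 0.482, -0.019, -0.317, -0.496, 0.045] rows 2.4
```

View pics/w3.png

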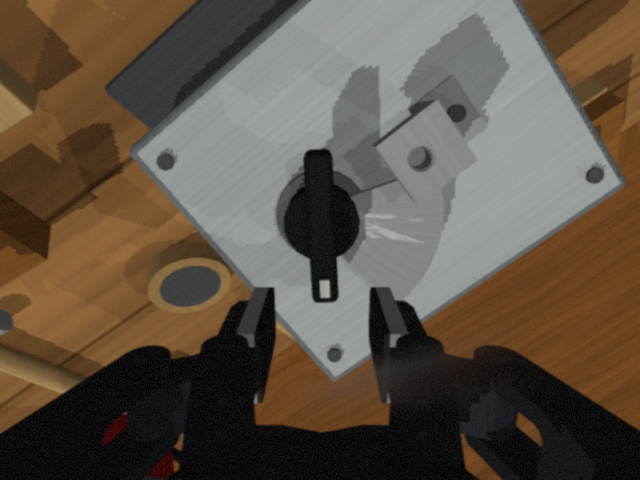

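The handle is turned: the bar runs (317,150)-(325,300), the guard sector has left the bracket, and the hole is open at (419,157). Moving over the pin.

Emit:
step_arm(targets=[[0.371,0.482,-0.019,-0.313,-0.501,0.028,0.5],[0.371,0.482,-0.019,-0.313,-0.501,0.028,0.5],[0.371,0.482,-0.019,-0.313,-0.501,0.028,0.5],[0.371,0.482,-0.019,-0.313,-0.501,0.028,0.5]])

```text
time_s: 7.25
tool_pos: [0.534, -0.0787, 0.2513]
tcp_rot: [[-0.8, 0.521, 0.297], [0.552, 0.834, 0.024], [-0.235, 0.183, -0.955]]
force: [-0.6, 0.9, -0.8]
width: 0.501
finger_force: 0.0
```

Emit:
step_arm(targets=[[0.37,0.482,-0.019,-0.317,-0.496,0.045,0.5],[0.37,0.482,-0.019,-0.317,-0.496,0.045,0.5],[0.37,0.482,-0.019,-0.317,-0.496,0.045,0.5],[0.37,0.482,-0.019,-0.317,-0.496,0.045,0.5],[0.37,0.482,-0.019,-0.317,-0.496,0.045,0.5]])

```text
time_s: 7.75
tool_pos: [0.5352, -0.1924, 0.2413]
tcp_rot: [[-0.843, 0.538, 0.003], [0.538, 0.843, 0.002], [-0.001, 0.003, -1.0]]
force: [0.4, 0.1, -0.4]
width: 0.498
finger_force: 0.0
```

```bash
python3 - <<'E'
from h import *
f=grab_frame('wrist');cv2.imwrite('pics/w4.png',f['img'])
s=read_state();print(s['tool_pos'],s['joint_pos'])
print('head exp',proj(f,(.535,-.1935,.108)))
for n in('pin','pin_collar'): print(n,[(r['pixel'],r['confidence']) for r in tip_of('wrist',n)[:3]])
for r in trace('wrist','pin')[:2]: print(r['confidence'],cv2.minAreaRect(cv2.findNonZero(r['pixels'].astype(np.uint8))))
E
```

```text
[ 0.5352 -0.1921  0.2421] [-26.8987   4.972   99.6951   0.1548  75.1671 -84.4642]
head exp [322.1084 222.0783]
pin [([225.3, 61.7], 0.8), ([320.1, 202.5], 0.77)]
pin_collar [([317.8, 213.7], 0.94), ([210.4, 51.2], 0.63)]
0.67 ((320.0, 222.0), (76.0, 28.0), 90.0)
0.59 ((199.13722229003906, 46.42655944824219), (88.90319061279297, 31.072145462036133), 19.5731258392334)
```

View pics/w4.png

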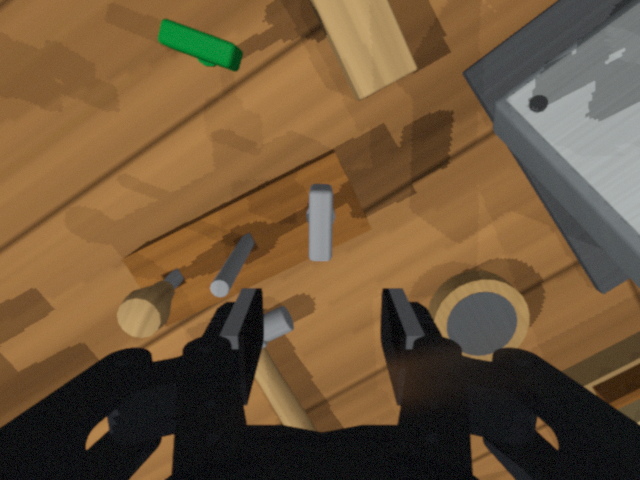

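The steel head is at (320,225), aligned with the closing line, and the green decoy is at (200,45), well clear. I'll work out the correction and get the hole's exact position from the earlier picture by matching against the screws.

```bash
python3 - <<'E'
from h import *
f=grab_frame('wrist')
c=onz(f,(319.5,226),.108);print(c)
plan([((c[0],c[1],.081),down(147.5))])
# pose-corrected hole from w3: homography screws (z=0 plane) not valid at z=.056; use bias instead
R=np.array([[-0.689,0.441,0.575],[0.564,0.824,0.045],[-0.454,0.355,-0.817]])
s=read_state();Rt=np.array(s['tcp_rot']);tp=np.array(s['tool_pos'])
# camera in tool frame from current frame
Rc=np.array(f['R'])@Rt; tc=np.array(f['R'])@tp+np.array(f['t'])
R3=ptool(142.02);p3=P(.001,-.0538,.1672)
g=dict(f);g['R']=Rc@R3.T;g['t']=tc-g['R']@p3
w=cv2.imread('pics/w3.png')
for e,q in(((.1,-.12,0),(166,161)),((-.1,-.12,0),(334,354)),((.1,.12,0),None),((-.1,.12,0),(594,174))):
    print(proj(g,P(*e)),q)
for y in(.015,.0165,.018,.0195):print(y,proj(g,P(0,y,.056)))
cr=w[135:180,395:445];cv2.imwrite('pics/w3c.png',cv2.resize(cr,None,fx=10,fy=10,interpolation=cv2.INTER_CUBIC))
E
```

```text
[ 0.5376 -0.197   0.108 ]
[0.005, 0.011, 0.002, -0.016, -0.015, 0.813] rows 3.3
[334.2485 352.8691] (166, 161)
[165.2174 158.4801] (334, 354)
[596.214  172.3063] None
[443.5267 -80.1015] (594, 174)
0.015 [415.0341 160.0053]
0.0165 [417.1321 158.4222]
0.018 [419.2343 156.8359]
0.0195 [421.3408 155.2465]
```

View pics/w3c.png

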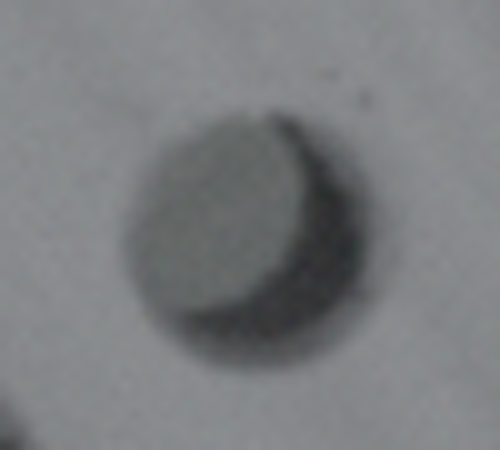

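The hole is at panel y ≈ 18.3 mm after the screw-bias correction. Grasping the pin now.

Emit:
step_arm(targets=[[0.005,0.011,0,-0.016,-0.015,0.2,0.5],[0.005,0.011,0,-0.016,-0.015,0.4,0.5],[0.005,0.011,0,-0.016,-0.015,0.6,0.5],[0.005,0.011,0,-0.016,-0.015,0.75,0.5],[0.005,0.011,0,-0.016,-0.015,0.803,0.5]])

```text
time_s: 8.5
tool_pos: [0.5348, -0.1962, 0.0787]
tcp_rot: [[-0.844, 0.537, -0.007], [0.537, 0.844, 0.003], [0.008, -0.001, -1.0]]
force: [-0.3, -0.0, 0.3]
width: 0.501
finger_force: 0.0
```

Emit:
step_arm(targets=[[0,0,0,0,0,0,0.5],[0,0,0,0,0,0,0],[0,0,0,0,0,0,0],[0,0,0,0,0,0,0],[0,0,0,0,0,0,0]], force=70)

```text
time_s: 9.0
tool_pos: [0.5399, -0.1992, 0.0849]
tcp_rot: [[-0.843, 0.538, 0.003], [0.538, 0.843, -0.002], [-0.004, 0.0, -1.0]]
force: [0.0, 0.5, 5.5]
width: 0.171
finger_force: 70.9
```

```bash
python3 - <<'E'
from h import *
s=read_state();print({k:np.array(s[k]) for k in('tool_pos','force','wrist_torque','width','finger_force')})
E
```

```text
{'tool_pos': array([ 0.5399, -0.1992,  0.0849]), 'force': array([0.0332, 0.5271, 5.4713]), 'wrist_torque': array([ 0.174 , -0.0214,  0.0352]), 'width': array(0.1713), 'finger_force': array(70.8535)}
```

Emit:
step_arm(targets=[[0,0,0,0,0,-0.15,0],[0,0,0,0,0,-0.35,0],[0,0,0,0,0,-0.6,0],[0,0,0,0,0,-0.8,0],[0,0,0,0,0,-0.8,0]])

```text
time_s: 9.5
tool_pos: [0.5421, -0.2006, 0.2507]
tcp_rot: [[-0.843, 0.537, 0.012], [0.537, 0.843, -0.007], [-0.014, 0.0, -1.0]]
force: [0.6, -0.1, -0.5]
width: 0.177
finger_force: 69.6
```

```bash
python3 - <<'E'
from h import *
s=read_state();p=np.array(s['tool_pos']);print(p,s['force'],s['width']);ims=[]
R=np.array(s['tcp_rot'])
for n in('scene','top','wrist'):
    f=grab_frame(n)
    foot=p+R@[0,0,.064];head=p-R@[0,0,.024]
    a,b=proj(f,foot),proj(f,head);print(n,'exp foot',a,'head',b)
    for t in('pin','pin_collar'): print(t,[(r['pixel'],round(r['confidence'],2)) for r in tip_of(n,t)[:3]])
    c=((a+b)/2).astype(int) if n!='wrist' else np.array([320,240])
    h=40 if n!='wrist' else 100
    x,y=np.clip(c-h,0,None);im=cv2.resize(f['img'][y:y+2*h,x:x+2*h],(266,266),interpolation=cv2.INTER_CUBIC);print('crop',x,y,2*h);ims.append(im)
cv2.imwrite('pics/h1.png',np.hstack(ims))
E
```

```text
[ 0.5421 -0.2006  0.2507] [ 0.6336 -0.1109 -0.4637] 0.1769279183321828
scene exp foot [202.4516 220.2712] head [196.9748 184.1427]
pin [([218.6, 237.4], 0.89), ([203.5, 220.0], 0.77)]
pin_collar [([218.3, 224.4], 0.86), ([199.4, 204.9], 0.62), ([262.2, 250.2], 0.3)]
crop 159 162 80
top exp foot [423.1856 231.2061] head [432.2561 227.7449]
pin []
pin_collar []
crop 387 189 80
wrist exp foot [326.3293 276.371 ] head [328.7319 381.3646]
pin [([324.1, 250.3], 0.75)]
pin_collar [([216.1, 46.7], 0.6)]
crop 220 140 200
```

View pics/h1.png

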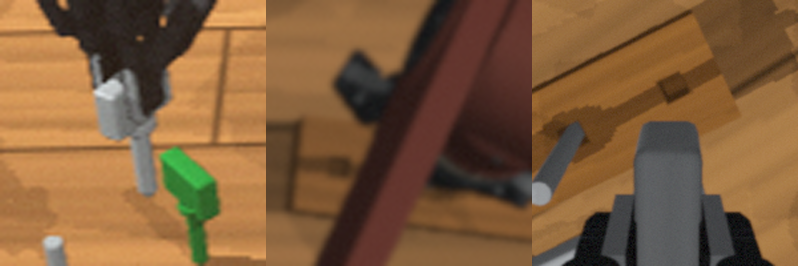

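The pin is held: foot near scene (203,220), as expected, and its rack hole is empty. Next I settle and measure its offset along the head.

Emit:
step_arm(targets=[[0,0,0,0,0,0,0],[0,0,0,0,0,0,0],[0,0,0,0,0,0,0]])

```text
time_s: 10.25
tool_pos: [0.538, -0.1984, 0.2419]
tcp_rot: [[-0.843, 0.538, -0.002], [0.538, 0.843, 0.0], [0.002, -0.001, -1.0]]
force: [-0.7, 0.8, -2.2]
width: 0.172
finger_force: 69.5
```

```bash
python3 - <<'E'
from h import *
s=read_state();p=np.array(s['tool_pos']);R=np.array(s['tcp_rot']);print(p,R,s['force'])
f=grab_frame('wrist')
for dx in(.020,.025,.030):
    for dz in(-.024,.008):print(dx,dz,proj(f,p+R@[dx,0,dz]))
print('foot',proj(f,p+R@[0,0,.064]))
v=f['img'][200:290,318:332].mean(axis=(1,2)).round().astype(int);print(dict(zip(range(200,290,2),v[::2].tolist())))
for th in('pin','pin_collar'):
  for r in trace('wrist',th)[:2]: print(r['confidence'],cv2.boundingRect(cv2.findNonZero(r['pixels'].astype(np.uint8))))
fs=grab_frame('scene');print('scene foot exp',proj(fs,p+R@[0,0,.064]),[r['pixel'] for r in tip_of('scene','pin')],[r['pixel'] for r in tip_of('scene','pin_collar')], 'collar exp',proj(fs,p+R@[0,0,.014]),'10mm along tool x shift',proj(fs,p+R@[.01,0,.064]))
E
```

```text
[ 0.538  -0.1984  0.2419] [[-0.8432  0.5375 -0.002 ]
 [ 0.5375  0.8432  0.0003]
 [ 0.0019 -0.0008 -1.    ]] [-0.6944  0.7809 -2.2283]
0.02 -0.024 [326.7449 281.9899]
0.02 0.008 [325.8429 249.5851]
0.025 -0.024 [326.7942 266.1135]
0.025 0.008 [325.8746 236.5818]
0.03 -0.024 [326.8446 249.89  ]
0.03 0.008 [325.9069 223.3512]
foot [324.8325 253.9553]
{200: 56, 202: 56, 204: 51, 206: 46, 208: 43, 210: 54, 212: 74, 214: 90, 216: 95, 218: 94, 220: 95, 222: 95, 224: 95, 226: 94, 228: 93, 230: 88, 232: 68, 234: 67, 236: 69, 238: 69, 240: 68, 242: 69, 244: 69, 246: 70, 248: 70, 250: 72, 252: 73, 254: 80, 256: 86, 258: 89, 260: 90, 262: 91, 264: 92, 266: 92, 268: 92, 270: 92, 272: 92, 274: 92, 276: 92, 278: 92, 280: 93, 282: 92, 284: 93, 286: 92, 288: 93}
0.78 (296, 230, 54, 166)
0.67 (164, 10, 85, 54)
0.76 (296, 230, 53, 167)
0.66 (164, 11, 84, 53)
scene foot exp [204.6024 221.9992] [[204.0, 220.9], [217.1, 239.7]] [[202.3, 205.2], [217.4, 223.7]] collar exp [201.4168 202.351 ] 10mm along tool x shift [207.7073 219.2133]
```

```bash
python3 - <<'E'
from h import *
Q=ptool(143)
a=P(0,.0183,.166)-Q@[.001,0,0]
print(a);plan([(a,Q)])
E
```

```text
[0.5268 0.113  0.2664]
[-0.368, -0.49, 0.002, 0.442, 0.641, -0.061] rows 3.1
[-0.368, -0.49, 0.002, 0.43, 0.651, -0.048] rows 3.1
```

Emit:
step_arm(targets=[[-0.368,-0.49,0.002,0.442,0.641,-0.061,0],[-0.368,-0.49,0.002,0.442,0.641,-0.061,0],[-0.368,-0.49,0.002,0.442,0.641,-0.061,0],[-0.368,-0.49,0.002,0.442,0.641,-0.061,0],[-0.368,-0.49,0.002,0.442,0.641,-0.061,0]])

```text
time_s: 11.05
tool_pos: [0.5323, -0.0414, 0.2549]
tcp_rot: [[-0.808, 0.508, 0.3], [0.538, 0.842, 0.023], [-0.241, 0.18, -0.954]]
force: [-0.3, 0.3, -2.2]
width: 0.173
finger_force: 69.5
```

Emit:
step_arm(targets=[[-0.368,-0.49,0.002,0.43,0.651,-0.048,0],[-0.368,-0.49,0.002,0.43,0.651,-0.048,0],[-0.368,-0.49,0.002,0.43,0.651,-0.048,0],[-0.368,-0.49,0.002,0.43,0.651,-0.048,0],[-0.368,-0.49,0.002,0.43,0.651,-0.048,0]])

```text
time_s: 11.55
tool_pos: [0.5275, 0.1139, 0.2675]
tcp_rot: [[-0.699, 0.428, 0.573], [0.548, 0.835, 0.044], [-0.46, 0.345, -0.818]]
force: [0.4, 0.2, -1.9]
width: 0.169
finger_force: 69.6
```

Emit:
step_arm(targets=[[0,0,0,0,0,0,0],[0,0,0,0,0,0,0],[0,0,0,0,0,0,0],[0,0,0,0,0,0,0]])

```text
time_s: 11.95
tool_pos: [0.5272, 0.1115, 0.2663]
tcp_rot: [[-0.697, 0.433, 0.572], [0.552, 0.833, 0.042], [-0.458, 0.345, -0.819]]
force: [0.1, 0.7, -2.2]
width: 0.173
finger_force: 69.6
```

```bash
python3 st.py; python3 - <<'E'
from h import *
s=read_state();p=np.array(s['tool_pos']);R=np.array(s['tcp_rot'])
Q=ptool(143)
plan([(P(0,.0183,.128)-Q@[.001,0,0],Q)])
f=grab_frame('scene')
print('foot exp',proj(f,p+R@[0.001,0,.062]),[ (r['pixel'],r['confidence']) for r in tip_of('scene','pin')],'hole',proj(f,P(0,.0183,.056)),'foot +10mm panel y',proj(f,p+R@[0.001,0,.062]+.01*PR[:,1]))
E
```

```text
11.95 [0.001  0.0162 0.1658] F [-1.1784  0.7063 -1.8662] M [-0.0093  0.4925  0.0277] 0.17326566630874285
ang 142.87208141023126 z [-0.0002 -0.0017 -1.    ] [  4.6168 -21.0611 125.9609  -0.3661  40.1141 -52.3912]
[-0.003, 0.002, -0.004, 0.005, 0.006, 0.189] rows 0.8
foot exp [363.2903 211.3282] [([215.1, 238.0], 0.68), ([363.9, 211.9], 0.56)] hole [365.4777 235.7393] foot +10mm panel y [368.3972 210.9527]
```

Emit:
step_arm(targets=[[0,0,0,0.005,0.006,0.1,0],[0,0,0,0.005,0.006,0.189,0],[0,0,0,0.005,0.006,0.189,0],[0,0,0,0.005,0.006,0.189,0]])

```text
time_s: 12.45
tool_pos: [0.5478, 0.116, 0.2348]
tcp_rot: [[-0.699, 0.432, 0.571], [0.551, 0.834, 0.043], [-0.457, 0.345, -0.82]]
force: [0.1, 1.1, -1.5]
width: 0.172
finger_force: 69.6
```

Emit:
step_arm(targets=[[0,0,0,0,0,0.03,0],[0,0,0,0,0,0.05,0],[0,0,0,0,0,0.07,0],[0,0,0,0,0,0.08,0],[0,0,0,0,0,0.08,0]])

```text
time_s: 12.95
tool_pos: [0.5588, 0.1169, 0.2236]
tcp_rot: [[-0.696, 0.429, 0.575], [0.55, 0.834, 0.044], [-0.461, 0.347, -0.817]]
force: [4.9, -1.5, -0.4]
width: 0.17
finger_force: 69.4
```

```bash
python3 st.py
```

```text
12.95 [0.0026 0.0191 0.1125] F [ 3.6405 -1.8485 -3.0699] M [-0.3855 -0.3708 -0.0713] 0.1698821693381683
ang 142.99079317297472 z [ 0.0042 -0.0004 -1.    ] [  4.9629 -13.185  125.0387  -0.6665  32.909  -51.9486]
```

The foot is 5 mm inside the hole with small forces. I'll keep pushing.

Emit:
step_arm(targets=[[0,0,0,0,0,0.03,0],[0,0,0,0,0,0.06,0],[0,0,0,0,0,0.09,0],[0,0,0,0,0,0.1,0],[0,0,0,0,0,0.1,0]])

```text
time_s: 13.45
tool_pos: [0.5705, 0.1178, 0.207]
tcp_rot: [[-0.696, 0.43, 0.576], [0.551, 0.834, 0.044], [-0.461, 0.347, -0.817]]
force: [8.2, -1.5, -0.3]
width: 0.169
finger_force: 69.1
```

```bash
python3 st.py
```

```text
13.45 [0.0028 0.0191 0.0921] F [ 6.4405 -2.1315 -4.8719] M [-0.5026 -1.2167 -0.0175] 0.16881943038716068
ang 142.97789391951824 z [ 0.0044 -0.0002 -1.    ] [  4.9437 -10.1087 124.4941  -0.6794  30.3653 -51.9249]
```

Emit:
step_arm(targets=[[0,0,0,-0.004,0.003,0.03,0],[0,0,0,-0.004,0.003,0.06,0],[0,0,0,-0.004,0.003,0.09,0],[0,0,0,-0.004,0.003,0.11,0],[0,0,0,-0.004,0.003,0.12,0]])

```text
time_s: 13.95
tool_pos: [0.5844, 0.1188, 0.1889]
tcp_rot: [[-0.697, 0.43, 0.573], [0.55, 0.834, 0.043], [-0.46, 0.346, -0.818]]
force: [-22.7, -8.1, 33.6]
width: 0.172
finger_force: 75.6
```

```bash
python3 st.py
```

```text
13.95 [0.0038 0.0191 0.0692] F [ 0.1764 -6.3769 40.8364] M [-1.0243  0.6229  0.0337] 0.1715076406443231
ang 143.01887271220787 z [ 0.0019 -0.0005 -1.    ] [  4.9323  -6.523  123.5337  -0.749   27.8841 -51.8983]
```

At 41 N the TCP is at 69 mm, where the collar should seat. I'll relax, release and retreat.

Emit:
step_arm(targets=[[0,0,0,0,0,-0.015,0],[0,0,0,0,0,-0.015,0.4],[0,0,0,0,0,-0.015,0.4],[0,0,0,0,0,-0.015,0.4],[0,0,0,0,0,-0.015,0.4]])

```text
time_s: 14.45
tool_pos: [0.5799, 0.119, 0.187]
tcp_rot: [[-0.7, 0.432, 0.568], [0.55, 0.834, 0.044], [-0.455, 0.343, -0.822]]
force: [0.1, 0.4, -0.9]
width: 0.399
finger_force: 0.0
```

Emit:
step_arm(targets=[[0,0,0,0,0,-0.1,0.4],[0,0,0,0,0,-0.3,0.4],[0,0,0,0,0,-0.5,0.4],[0,0,0,0,0,-0.6,0.4],[0,0,0,0,0,-0.6,0.4]])

```text
time_s: 14.95
tool_pos: [0.5135, 0.1139, 0.2912]
tcp_rot: [[-0.695, 0.428, 0.577], [0.55, 0.834, 0.045], [-0.462, 0.349, -0.815]]
force: [0.5, 0.4, -0.0]
width: 0.402
finger_force: 0.0
```

```bash
python3 st.py; python3 - <<'E'
from h import *
f=grab_frame('scene');w=grab_frame('wrist')
for n,g in(('scene',f),('wrist',w)):
    print(n,'collar exp',proj(g,P(0,.0183,.056)),'head',proj(g,P(0,.0183,.094)),[(r['pixel'],round(r['confidence'],2)) for r in tip_of(n,'pin_collar')])
a=cv2.resize(f['img'][205:295,280:400],(533,400),interpolation=cv2.INTER_CUBIC)
b=cv2.resize(w['img'][:,160:480],(267,400))
cv2.imwrite('pics/end.png',np.hstack([a,b]))
E
```

```text
14.95 [0.0042 0.0196 0.1938] F [ 0.3827  0.3431 -0.2925] M [-0.0084  0.2457  0.0188] 0.4021587601193618
ang 143.00033950288568 z [ 0.0064  0.0005 -1.    ] [  5.0869 -24.7242 125.8356  -0.5611  43.5267 -52.0107]
scene collar exp [365.4777 235.7393] head [364.3884 216.2811] [([220.6, 225.0], 0.88), ([365.9, 237.8], 0.62)]
wrist collar exp [320.7414 219.175 ] head [320.6586 234.2729] []
```

View pics/end.png

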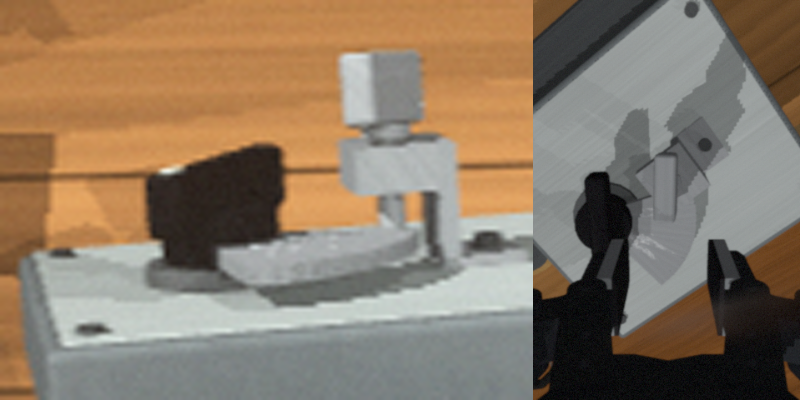

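The picture shows the collar on the flange, the shank showing below it, and the guard swung clear with the handle at off. The gripper is clear, so I'm handing in.

```bash
python3 -c "
from rig import *
print(hand_in())"
```

```text
the job is handed in; nothing more can be done
None
```

The handle is at its off stop, and the steel T-pin is through the bracket down to its collar and released; I handed the job in after about 15 s of robot time, and no verdict was shown.

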